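# Press a stopper home with the bench ratchet clamp, then release it

### The arm

A 6-joint arm with a two-finger parallel gripper is mounted at the origin on the work surface. World frame = base frame: x ahead of the robot, y to its left, z up, the work surface at z = 0. Lengths are in m, angles in rad, forces in N, time in s.
With the tool pointing down it reaches from about 0.25 to 0.85 m from the base axis. Payload 12.5 kg.
Tool frame: the origin (TCP) lies on the centre line of the jaws, within the pads' length; the fingertips stand 19 mm ahead of it and the grasp point (between the pads) is the TCP; z points along the fingers, y is the line along which they close (so a half turn about z gives the same grasp; the last joint's range is limited). The gripper opens to 93 mm and grips with 3 to 60 N. Pads are 15 mm wide; open, the fingers measure 128 mm over their backs; the gripper's body (75 mm by 188 mm) begins 65 mm behind the grasp point.
Start: joints at [-1.387, 0.351, 1.652, -0, 1.139, -0.085], TCP at [0.146, -0.53, 0.238] pointing down, gripper open.
Joint ranges: [-2.75, 2.75], [-0.79, 2.1], [0.01, 2.65], [-1.57, 4.71], [0.07, 3.14], [-2.87, 2.87]. Speed limits (rad/s): [2.22, 2.22, 2.79, 3.14, 3.14, 3.14].

### API

Orientations are given as a rotation vector (axis times angle).
In Python, from station import ctrl gives the robot as it stands.
- The arm moves only by the tool jog_arm, never from a script. Its arguments are lists of equal length, an entry for each row: "offset": the shift along the tool's x, y, z in cm, a list of three; "roll": the turn about the tool's z in degrees; "gripper": the opening, from -1 (shut) to 1 (fully open), so that 0 is half open. A call has 1 to 12 rows; each row is the pose to reach, as a shift and turn from the pose commanded when the call began, along the tool's axes at that moment; what a row does not reach only later rows make up. A row lasts 1/8 s, in which the tool goes at most 62.5 mm and 10.7 degrees, less where a joint would pass 70% of its speed; a pose out of reach is approached as far as the arm can. A call with a gripper value outside its range is refused whole. The fingers move at their own pace and stop on an object; "grip_force" is the grip in N (left out, the last holds). Time passes only in rows, so rows that repeat a pose let the fingers close. It gives the time, the measured TCP pose, the force, the opening and the grip force at its end, in the units of the state.
- ctrl.get_state(): the state, without advancing time (a new reading comes with each control period).
- ctrl.capture(name): name is "scene" or "side" or "wrist"; returns the picture (480x640x3 uint8, blue, green, red); there is no depth.
- ctrl.camera_params(name): a dict with "intrinsics" (3x3 intrinsics, pixels), "T" (4x4, takes a point from camera to world coordinates); the wrist camera has in their place "T_tool_cam" (4x4, takes a point from camera to tool coordinates, whose origin is the TCP and whose axes are the flange's). Camera axes: x right, y up, looking along -z (the intrinsics and any distortion apply to the point x, -y, -z); pixel columns grow to the right and rows downward; lengths in m; the calibration is good to about 2 mm. A picture is of the moment at which its call begins: read the wrist's pose just before it. camera_params takes no time and is no camera call.
- ctrl.finish_job(): hands the job in; it is judged then, once.
The state is a dict: "t": time; "joint_pos": joint angles; "joint_velocities": joint speeds; "joint_efforts": joint torques, N m; "eef_pos": TCP position; "tool_rot": TCP orientation; "force": force on the tool from outside, world axes, zero at the start; "moment": the same for the moment, N m; "grip_width": opening from 0.0 (shut) to 1.0 (fully open); "gripper_force": force on a finger pad.
Only numpy, scipy, OpenCV 4.12 (cv2) and the standard library are available. Lean on these libraries where they do the work, as an engineer would, in place of code of your own. Each camera call takes 0.05 s, during which the arm holds its last target. There are 200 camera calls.

### The job

The blue stopper of the white cartridge in the bench ratchet clamp stands proud: pump the clamp's black trigger paddle until the jaw has pressed the stopper fully home and grips it firmly, but stop as soon as the trigger goes firm, because squeezing harder cracks the cartridge. Let go of the trigger so that the ratchet holds the stopper pressed for a moment, then press the red release until the jaw has sprung all the way back, and let go. Press both gently, do not touch the cartridge, stopper or jaw, and leave everything else on the bench where it is.

Things in the scene. Friction and masses are not known exactly. Their poses are not given: they have to be found in the camera images.
- clamp: Ratchet clamp fixed to the bench: grey base 460 x 130 x 12 mm, blue cheeks. Origin on the bench under the trigger's pivot pin (pin 91 mm up); +x is the level way the jaw advances, z up. In mm along x, all at y = 0: paddle -80, pivot 0, red release +30, jaw pad from +163, cartridge in grey nest about +205 to +290, then the blue backstop (its screw setting varies by 10 mm). Base from -110 to +350.
- paddle: Black trigger paddle with yellow ribs, 60 (along the clamp) x 44 x 10 mm; origin at the centre of its top face. At rest 131 mm above the bench, face tilted 0.25 rad, the end away from the jaw higher. Push it straight down with shut fingers: it swings about the pivot pin (radius 89 mm), its centre drops 48 mm to a hard stop (do not ram it; 44 mm is enough) and drifts up to 9 mm away from the pivot. A spring lifts it.
- trigger (a joint): Trigger angle, rad: 0 up, 0.56 at the stop. The ratchet clicks at about 0.40 (paddle 35 mm down): 7 mm of jaw a stroke; let go before that, the stroke is lost. Force at the paddle (total): 6 to 9 N jaw free, 10 to 13 N pressing the stopper in; with the stopper home it climbs steadily past 15 N (firm: push to about 19 N, then let go). Near 22 N the cartridge is overloaded (40 N squeeze).
- jaw (a joint): Travel of the toothed bar and jaw towards the cartridge, m: 0 fully back, at most 0.066. It falls back to the last tooth passed when the trigger is let go, and springs fully back within about 1 s while the release is held down.
- jaw_pad: Orange spring-loaded pad on the end of the jaw, 10 x 40 x 36 mm, its centre 50 mm above the bench; origin at the centre of its front face. Its spring (2.5 N per mm, 21 mm travel) sits between the bar and the pad, so the squeeze grows with every tooth once the stopper is home.
- cartridge: White reagent cartridge, loose in the grey nest, 75 mm (along the clamp) x 60 x 56 mm; origin at the centre of its underside, its +x along the clamp's +x. It may slide up to 12 mm until it meets the backstop. It carries the blue stopper.
- stopper (a joint): How far the blue stopper (flange 36 mm across and 8 mm thick) still stands off the cartridge's face, m: 0 fully home, 0.010 to 0.018 at the start. It slides in tightly (about 8 N).
- release_cap: Round red release button, 30 mm across, on a red plunger; origin at the centre of its top, 135 mm above the bench at clamp x = +30 mm. Pressing it straight down lifts the holding pawl; it springs up again.
- release (a joint): How far the release button is pressed, m: 0 up, 0.0105 at its hard stop; the pawl is clear of the teeth from about 0.006. Needs about 4 to 14 N, most while the jaw is loaded.
- spare_cartridge: Another white cartridge without stopper, 75 x 60 x 56 mm, on the bench beside the clamp; leave it alone. Origin under its centre.
- spare_stopper: Spare blue stopper, 36 mm across, 34 mm high, on the bench beside the clamp; leave it alone.
- tube_rack: Black rack 50 x 110 x 45 mm with four capped tubes reaching 81 mm; leave it alone. Origin under its centre.
- reagent_jar: Jar with black lid, 72 mm across, 100 mm high; leave it alone.
- slide_box: Clear slide box 92 x 122 x 40 mm; leave it alone. Origin under its centre.
- tip_box: Blue pipette tip box 120 x 80 x 56 mm; leave it alone. Origin under its centre.
- beaker: Glass beaker, 70 mm across, 90 mm high; leave it alone.

How it is judged:
By the outcome, as a careful person would: the job done as asked, in the order asked, and still so for the second after the job is handed in, with the robot touching nothing.
It also fails if it takes over 64 s, if anything falls off the work surface, if the arm or the gripper's body presses on something with over 40 N, if the wrist force passes 120 N, or if a joint passes its speed limit or range.

## Working session

There is one attempt and no reset: what is moved stays moved. The work goes in short steps, Python scripts to look and compute and a tool call to move; the robot and the scene stay as the last step left them, time stands still between calls to the robot, and variables do not carry over. Pictures are saved under pics/ and viewed, at most 10 in all, crops included, and the job is handed in when it is done.

Besides the shell and the picture viewer there is one more tool, called after "Call:" as name(argument=value, ...) on one line, values as JSON. jog_arm: Moves the arm, as the interface text tells. Its arguments: {"type":"object","properties":{"offset":{"type":"array"},"roll":{"type":"array"},"gripper":{"type":"array"},"grip_force":{"type":"number"}},"required":["offset","roll","gripper"]}

```bash
mkdir -p pics; ls
python3 - <<'E'
from station import ctrl
import cv2,numpy as np
np.set_printoptions(precision=4,suppress=True)
s=ctrl.get_state();print(s)
for n in("scene","side","wrist"):
    print(n,ctrl.camera_params(n))
    if n!="wrist": cv2.imwrite(f"pics/{n}0.png",ctrl.capture(n))
E
```

```text
pics
{'t': 0.0, 'joint_pos': array([-1.3866,  0.3512,  1.6524,  0.    ,  1.1391, -0.0846]), 'joint_velocities': array([-0.0017, -0.0005, -0.0002, -0.0013, -0.0014,  0.0018]), 'joint_efforts': array([  0.0006, -49.7325, -28.5246,   0.0699,   0.0258,  -0.0001]), 'eef_pos': array([ 0.146 , -0.5299,  0.2371]), 'tool_rot': array([-3.1122, -0.4208,  0.0001]), 'force': array([ 0.2932, -0.2511,  0.152 ]), 'moment': array([ 0.0077, -0.016 , -0.001 ]), 'gripper_force': 0.0, 'grip_width': 1.0026434039668182}
scene {'intrinsics': array([[597.411 ,   0.    , 313.9454],
       [  0.    , 597.411 , 237.7706],
       [  0.    ,   0.    ,   1.    ]]), 'T': array([[ 0.3116, -0.6851,  0.6584,  1.5661],
       [ 0.9502,  0.232 , -0.2082, -0.2472],
       [-0.0101,  0.6905,  0.7233,  1.2107],
       [ 0.    ,  0.    ,  0.    ,  1.    ]])}
side {'intrinsics': array([[560.6207,   0.    , 317.3135],
       [  0.    , 560.6207, 235.0313],
       [  0.    ,   0.    ,   1.    ]]), 'T': array([[-0.8867,  0.3609, -0.2891,  0.1595],
       [-0.4624, -0.6846,  0.5635,  0.8567],
       [ 0.0055,  0.6333,  0.7739,  1.1872],
       [ 0.    ,  0.    ,  0.    ,  1.    ]])}
wrist {'intrinsics': array([[342.6218,   0.    , 316.2146],
       [  0.    , 342.6218, 245.5375],
       [  0.    ,   0.    ,   1.    ]]), 'T_tool_cam': array([[-0.0004,  0.9623,  0.2721,  0.0762],
       [ 1.    ,  0.0006, -0.0004,  0.0006],
       [-0.0006,  0.2721, -0.9623, -0.1471],
       [ 0.    ,  0.    ,  0.    ,  1.    ]])}
```

View pics/scene0.png

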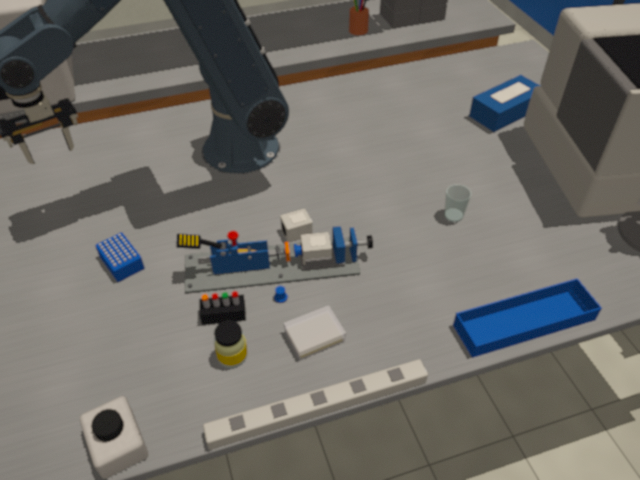

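View pics/side0.png

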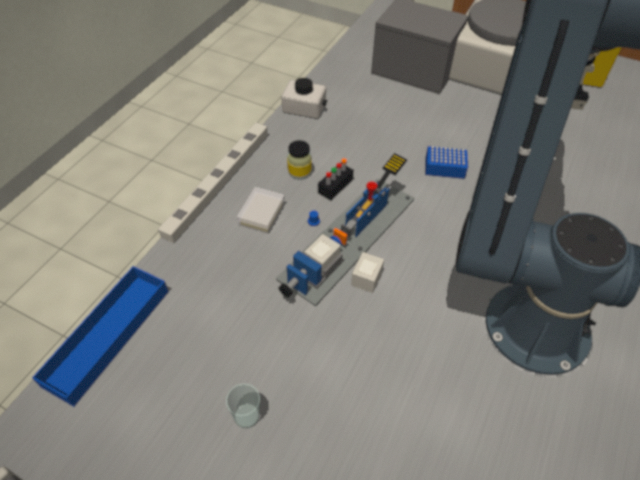

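Scene view: paddle at about (189,240), red release (233,236), and the jaw side is to the right. Side view: paddle (396,162), release (372,187). Next I'll triangulate both by colour.

```bash
cat > h.py <<'E'
import cv2,numpy as np
from station import ctrl
np.set_printoptions(precision=4,suppress=True)
def ray(n,uv):
    p=ctrl.camera_params(n);K=p["intrinsics"]
    if n=="wrist":
        s=ctrl.get_state();W=np.eye(4);W[:3,:3]=cv2.Rodrigues(s["tool_rot"])[0];W[:3,3]=s["eef_pos"];T=W@p["T_tool_cam"]
    else: T=p["T"]
    d=np.linalg.inv(K)@[uv[0],uv[1],1];d=T[:3,:3]@(d*[1,-1,-1])
    return T[:3,3],d/np.linalg.norm(d)
def plane(n,uv,z):
    o,d=ray(n,uv);return o+d*(z-o[2])/d[2]
def tri(a,b):
    (o1,d1),(o2,d2)=a,b
    A=np.c_[d1,-d2];t=np.linalg.lstsq(A,o2-o1,rcond=None)[0]
    p,q=o1+t[0]*d1,o2+t[1]*d2;return (p+q)/2,np.linalg.norm(p-q)
def blobs(im,col,box=None,amin=8):
    h=cv2.cvtColor(im,cv2.COLOR_BGR2HSV)
    R={"red":[((0,170,110),(5,255,255)),((174,170,110),(180,255,255))],"yellow":[((20,120,90),(34,255,255))],"orange":[((6,170,120),(16,255,255))]}[col]
    m=sum(cv2.inRange(h,*r) for r in R)
    if box: k=np.zeros_like(m);x0,y0,x1,y1=box;k[y0:y1,x0:x1]=1;m=m*k
    m2=cv2.dilate(m,np.ones((3,3)))
    n,l=cv2.connectedComponents(m2);out=[]
    for i in range(1,n):
        y,x=np.nonzero((l==i)&(m>0))
        if len(x)>=amin: out.append((x.mean(),y.mean(),len(x),x.min(),x.max(),y.min(),y.max()))
    return out
E
python3 - <<'E'
from h import *
S=cv2.imread("pics/scene0.png");D=cv2.imread("pics/side0.png")
B={"scene":(S,(160,215,310,280)),"side":(D,(325,140,420,250))}
P={}
for n,(im,bx) in B.items():
    for c in("red","yellow","orange"):
        b=blobs(im,c,bx);print(n,c,np.round(b,1).tolist());P[n,c]=max(b,key=lambda r:r[2])[:2]
for c in("red","yellow","orange"): print(c,tri(ray("scene",P["scene",c]),ray("side",P["side",c])))
print(plane("scene",P["scene","red"],.13),plane("scene",P["scene","yellow"],.131))
print(plane("side",P["side","red"],.13),plane("side",P["side","yellow"],.131))
E
```

```text
scene red [[232.5, 235.3, 65.0, 228.0, 237.0, 231.0, 239.0]]
scene yellow [[188.7, 239.6, 194.0, 179.0, 198.0, 234.0, 245.0], [242.0, 249.9, 22.0, 238.0, 246.0, 249.0, 251.0]]
scene orange [[286.6, 249.9, 57.0, 285.0, 288.0, 242.0, 260.0]]
side red [[338.6, 165.1, 11.0, 337.0, 340.0, 164.0, 166.0], [328.4, 174.4, 15.0, 327.0, 330.0, 173.0, 176.0], [371.5, 186.0, 66.0, 367.0, 376.0, 182.0, 190.0]]
side yellow [[394.3, 162.9, 192.0, 385.0, 404.0, 155.0, 171.0], [366.2, 204.7, 29.0, 363.0, 370.0, 201.0, 208.0], [358.8, 213.2, 11.0, 357.0, 361.0, 211.0, 215.0]]
side orange [[343.4, 160.6, 13.0, 342.0, 345.0, 159.0, 162.0], [340.6, 235.1, 103.0, 334.0, 346.0, 229.0, 243.0]]
red (array([ 0.5062, -0.1278,  0.1284]), np.float64(0.0012092595958978296))
yellow (array([ 0.4866, -0.2354,  0.1298]), np.float64(0.001775863673098236))
orange (array([0.5297, 0.0036, 0.0526]), np.float64(0.002370124515064987))
[ 0.5084 -0.1275  0.13  ] [ 0.4888 -0.2349  0.131 ]
[ 0.5055 -0.127   0.13  ] [ 0.4859 -0.2352  0.131 ]
```

Paddle–release spacing comes out at 109 mm against the expected 110, heights are right, and the clamp axis is at about 79.8° yaw. I'll go above the paddle with the fingers shut and tool x along the clamp.

Call:
jog_arm(offset=[[2,-1,0.3],[6,-2.8,0.8],[10.5,-5,1.2],[15,-7.1,1.6],[19.5,-9.3,2],[24,-11.4,2.4],[28.5,-13.5,2.8],[33,-15.7,3.2],[37,-17.6,3.5],[39.5,-18.7,3.8],[40.5,-19.2,3.8],[40.5,-19.2,3.8]], roll=[-3,-10,-17,-24,-31,-38,-45,-52,-58,-62,-64.4,-64.4], gripper=[-1,-1,-1,-1,-1,-1,-1,-1,-1,-1,-1,-1], grip_force=5)

```text
t: 1.6
eef_pos: [0.4855, -0.237, 0.1995]
tool_rot: [-2.409, -2.016, 0.0]
force: [-1.1, 0.8, -0.1]
grip_width: 0.001
gripper_force: 0.0
```

Run:
```python
from h import *
s=ctrl.get_state();print(s["t"],s["eef_pos"],s["tool_rot"],s["force"],s["grip_width"])
R=cv2.Rodrigues(s["tool_rot"])[0];print(R)
im=ctrl.capture("wrist");cv2.imwrite("pics/w1.png",im)
for c,z in(("yellow",.131),("red",.134)):
    for b in blobs(im,c,amin=40): print(c,np.round(b,1),plane("wrist",b[:2],z))
```

```text
1.6 [ 0.4855 -0.237   0.1995] [-2.4086 -2.0165  0.0002] [-1.1018  0.798  -0.1373] 0.000716428453871549
[[ 0.1758  0.9844 -0.0003]
 [ 0.9844 -0.1758  0.0001]
 [ 0.0001 -0.0003 -1.    ]]
yellow [318.3  29.  290.  312.  325.   18.   40. ] [ 0.5118 -0.1012  0.131 ]
yellow [ 594.9  137.4 2909.   568.   639.    93.   182. ] [ 0.665  -0.1872  0.131 ]
yellow [316.5 235.  278.  289.  344.  233.  237. ] [ 0.4899 -0.2169  0.131 ]
yellow [316.5 250.  278.  289.  344.  248.  252. ] [ 0.4881 -0.2269  0.131 ]
yellow [316.2 265.  275.  289.  343.  263.  268. ] [ 0.4861 -0.2371  0.131 ]
yellow [315.1 279.9 249.  289.  343.  278.  282. ] [ 0.4835 -0.2474  0.131 ]
red [ 320.2   87.5 1486.   294.   343.    56.   111. ] [ 0.5075 -0.1312  0.134 ]
red [518.6 108.2 446.  505.  530.   97.  120. ] [ 0.6187 -0.1625  0.134 ]
red [506.8 175.4 400.  494.  518.  165.  186. ] [ 0.6108 -0.1999  0.134 ]
```

View pics/w1.png

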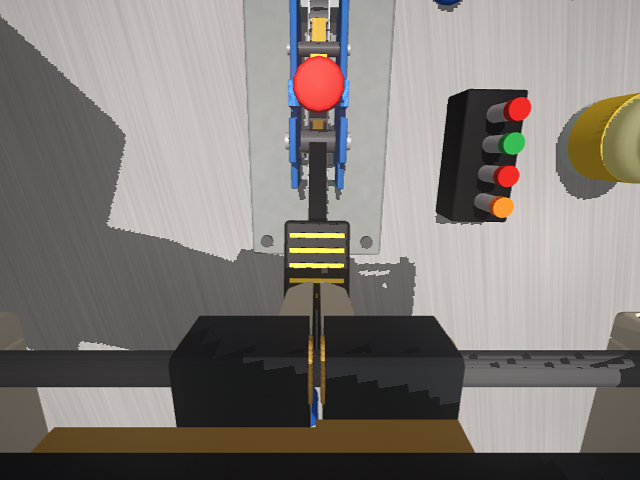

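The fingers sit centred over the paddle ribs (column ~317) and tool x points at the red cap (320,87). Starting the first stroke.

Call:
jog_arm(offset=[[0,0,1.3],[0,0,2.8],[0,0,3.8],[0,0,4.4],[0,0,5],[0,0,5.5],[0,0,6],[0,0,6.5]], roll=[0,0,0,0,0,0,0,0], gripper=[-1,-1,-1,-1,-1,-1,-1,-1])

```text
t: 2.65
eef_pos: [0.486, -0.2381, 0.1349]
tool_rot: [2.408, 2.014, 0.0]
force: [-0.9, -3.1, 6.1]
grip_width: 0.006
gripper_force: 2.7
```

Call:
jog_arm(offset=[[0,0,0.5],[0,0,1.0],[0,0,1.5],[0,0,2.0],[0,0,2.3]], roll=[0,0,0,0,0], gripper=[-1,-1,-1,-1,-1])

```text
t: 3.28
eef_pos: [0.4861, -0.2387, 0.1121]
tool_rot: [2.408, 2.014, -0.0]
force: [-0.5, -6.5, 5.6]
grip_width: 0.007
gripper_force: 3.7
```

Run:
```python
from h import *
im=ctrl.capture("wrist")
S=ctrl.capture("scene");D=ctrl.capture("side")
cv2.imwrite("pics/s2.png",cv2.resize(np.hstack([S[215:285,170:380],D[140:300,270:420][:70]*0+0 if 0 else S[215:285,170:380]*0]),None,fx=1,fy=1)[:, :210].repeat(3,0).repeat(3,1))
b=blobs(S,"orange",(240,215,330,280));d=blobs(D,"orange",(325,200,420,260))
print(b,d)
print(tri(ray("scene",max(b,key=lambda r:r[2])[:2]),ray("side",max(d,key=lambda r:r[2])[:2])))
for b in blobs(im,"orange",amin=20)+blobs(im,"yellow",amin=20): print(np.round(b,1))
```

```text
[(np.float64(290.41818181818184), np.float64(250.74545454545455), 55, np.int64(289), np.int64(292), np.int64(242), np.int64(260))] [(np.float64(339.1515151515151), np.float64(236.13636363636363), 66, np.int64(332), np.int64(344), np.int64(231), np.int64(245))]
(array([0.533 , 0.0107, 0.052 ]), np.float64(0.007373509376986274))
[582.1 229.  937.  562.  601.  214.  245. ]
[314.6 276.5 424.  279.  350.  274.  279. ]
[283.2 291.8  31.  280.  287.  290.  294. ]
```

View pics/s2.png

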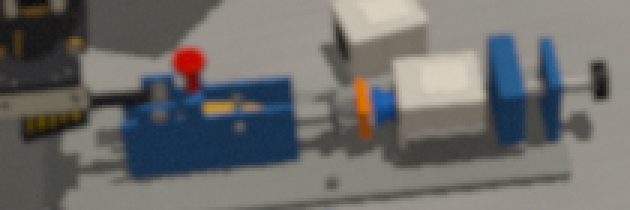

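Pad moved about 7 mm and the total force is about 8.6 N with the jaw free, as expected; the pad is nearing the stopper. Second stroke next.

Call:
jog_arm(offset=[[0,0,-1.7],[0,0,-3.4],[0,0,-4.8],[0,0,-4.8],[0,0,-4.1],[0,0,-3.4],[0,0,-2.7],[0,0,-2],[0,0,-1.3],[0,0,-0.6],[0,0,0],[0,0,0]], roll=[0,0,0,0,0,0,0,0,0,0,0,0], gripper=[-1,-1,-1,-1,-1,-1,-1,-1,-1,-1,-1,-1])

```text
t: 4.92
eef_pos: [0.4858, -0.2386, 0.1113]
tool_rot: [2.409, 2.014, -0.001]
force: [-1.7, -6.5, 5.9]
grip_width: 0.003
gripper_force: 3.6
```

Call:
jog_arm(offset=[[0,0,-1.7],[0,0,-3.4],[0,0,-4.8],[0,0,-4.8],[0,0,-4.1],[0,0,-3.4],[0,0,-2.7],[0,0,-2],[0,0,-1.3],[0,0,-0.6],[0,0,0],[0,0,0]], roll=[0,0,0,0,0,0,0,0,0,0,0,0], gripper=[-1,-1,-1,-1,-1,-1,-1,-1,-1,-1,-1,-1])

```text
t: 6.42
eef_pos: [0.4859, -0.2386, 0.1113]
tool_rot: [2.409, 2.014, -0.001]
force: [-1.3, -7.6, 4.7]
grip_width: 0.005
gripper_force: 3.6
```

```bash
cat > look.py <<'E'
from h import *
import sys
S=ctrl.capture("scene")
b=max(blobs(S,"orange",(240,215,330,280)),key=lambda r:r[2]);print(b[:3])
c=S[225:275,230:380];cv2.imwrite(sys.argv[1],cv2.resize(c,None,fx=5,fy=5,interpolation=cv2.INTER_CUBIC))
s=ctrl.get_state();print(s["t"],s["force"],np.linalg.norm(s["force"]))
E
python3 look.py pics/s3.png
```

```text
(np.float64(295.4642857142857), np.float64(249.78571428571428), 56)
6.475 [-0.0861 -6.1915  5.9621] 8.595913800017888
```

View pics/s3.png

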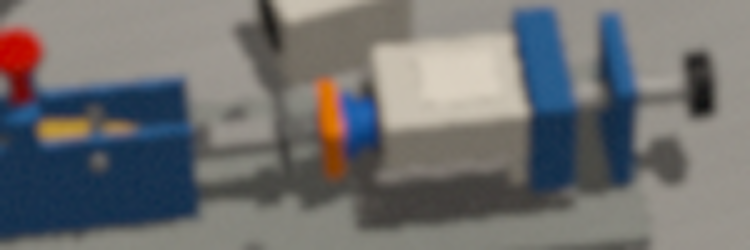

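The pad has advanced about 21 mm and meets the stopper (crop ~(340,125)), still at jaw-free force. Stroke 4.

Call:
jog_arm(offset=[[0,0,-1.7],[0,0,-3.4],[0,0,-4.8],[0,0,-4.8],[0,0,-4.1],[0,0,-3.4],[0,0,-2.7],[0,0,-2],[0,0,-1.3],[0,0,-0.6],[0,0,0],[0,0,0]], roll=[0,0,0,0,0,0,0,0,0,0,0,0], gripper=[-1,-1,-1,-1,-1,-1,-1,-1,-1,-1,-1,-1])

```text
t: 7.98
eef_pos: [0.4859, -0.239, 0.1116]
tool_rot: [2.408, 2.014, -0.001]
force: [-1.6, -8.5, 8.9]
grip_width: 0.008
gripper_force: 4.9
```

Now pressing the stopper (12.4 N). Stroke 5, with a pause part-way.

Call:
jog_arm(offset=[[0,0,-1.7],[0,0,-3.4],[0,0,-4.8],[0,0,-4.8],[0,0,-4.1],[0,0,-3.5],[0,0,-3.0],[0,0,-2.5],[0,0,-2.0],[0,0,-1.5],[0,0,-1.2],[0,0,-1.0]], roll=[0,0,0,0,0,0,0,0,0,0,0,0], gripper=[-1,-1,-1,-1,-1,-1,-1,-1,-1,-1,-1,-1])

```text
t: 9.48
eef_pos: [0.4861, -0.239, 0.1222]
tool_rot: [2.407, 2.013, -0.001]
force: [-2.9, -7.4, 10.1]
grip_width: 0.005
gripper_force: 5.3
```

Call:
jog_arm(offset=[[0,0,0.4],[0,0,0.7],[0,0,1.0],[0,0,1.0]], roll=[0,0,0,0], gripper=[-1,-1,-1,-1])

```text
t: 9.98
eef_pos: [0.4862, -0.2392, 0.1121]
tool_rot: [2.407, 2.013, -0.001]
force: [-1.3, -9.9, 8.1]
grip_width: 0.0
gripper_force: 5.1
```

```bash
python3 look.py pics/s5.png
```

```text
(np.float64(299.5357142857143), np.float64(249.46428571428572), 56)
10.025 [-1.7277 -9.5796  8.4047] 12.860466699565595
```

View pics/s5.png

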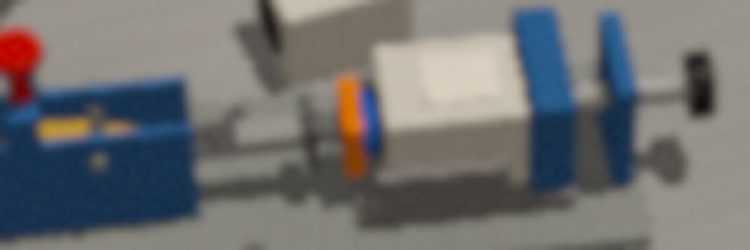

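Still pressing in (12.9 N); only the flange shows between pad (350,125) and cartridge. Stroke 6, staged.

Call:
jog_arm(offset=[[0,0,-1.7],[0,0,-3.4],[0,0,-4.8],[0,0,-4.8],[0,0,-4.1],[0,0,-3.5],[0,0,-3.0],[0,0,-2.5],[0,0,-2.0],[0,0,-1.7],[0,0,-1.4],[0,0,-1.2]], roll=[0,0,0,0,0,0,0,0,0,0,0,0], gripper=[-1,-1,-1,-1,-1,-1,-1,-1,-1,-1,-1,-1])

```text
t: 11.52
eef_pos: [0.4861, -0.239, 0.1242]
tool_rot: [2.407, 2.013, -0.001]
force: [-3.2, -7.4, 10.3]
grip_width: 0.009
gripper_force: 5.4
```

Call:
jog_arm(offset=[[0,0,0.4],[0,0,0.7],[0,0,0.7]], roll=[0,0,0], gripper=[-1,-1,-1])

```text
t: 11.9
eef_pos: [0.4862, -0.2392, 0.1172]
tool_rot: [2.407, 2.013, -0.001]
force: [-1.3, -8.8, 8.5]
grip_width: 0.004
gripper_force: 5.2
```

Call:
jog_arm(offset=[[0,0,0.3],[0,0,0.5],[0,0,0.5]], roll=[0,0,0], gripper=[-1,-1,-1])

```text
t: 12.28
eef_pos: [0.4862, -0.2395, 0.1124]
tool_rot: [2.407, 2.013, -0.001]
force: [-3.5, -10.3, 11.0]
grip_width: 0.004
gripper_force: 6.6
```

```bash
python3 look.py pics/s6.png
```

```text
(np.float64(300.51851851851853), np.float64(249.1851851851852), 54)
12.325 [ -2.3066 -10.2172  11.4573] 15.52358104643976
```

Home reached: 15.5 N and climbing. Stroke 7 in small increments.

Call:
jog_arm(offset=[[0,0,-1.7],[0,0,-3.4],[0,0,-4.8],[0,0,-4.8],[0,0,-4.5],[0,0,-4.2],[0,0,-3.9],[0,0,-3.6],[0,0,-3.3],[0,0,-3.1],[0,0,-3.0]], roll=[0,0,0,0,0,0,0,0,0,0,0], gripper=[-1,-1,-1,-1,-1,-1,-1,-1,-1,-1,-1])

```text
t: 13.7
eef_pos: [0.4858, -0.238, 0.1419]
tool_rot: [2.409, 2.015, -0.0]
force: [-0.4, -2.5, 6.1]
grip_width: 0.004
gripper_force: 2.9
```

```bash
cat > f.py <<'E'
from h import *
s=ctrl.get_state();print(s["t"],s["eef_pos"],s["force"],np.linalg.norm(s["force"]))
E
python3 f.py
```

```text
13.7 [ 0.4858 -0.238   0.1419] [-0.4233 -2.521   6.1482] 6.658404697377671
```

Call:
jog_arm(offset=[[0,0,0.3],[0,0,0.6],[0,0,0.6]], roll=[0,0,0], gripper=[-1,-1,-1])

```text
t: 14.08
eef_pos: [0.4861, -0.2386, 0.1365]
tool_rot: [2.408, 2.014, -0.0]
force: [-3.4, -4.9, 11.4]
grip_width: 0.003
gripper_force: 5.1
```

Call:
jog_arm(offset=[[0,0,0.2],[0,0,0.4],[0,0,0.4]], roll=[0,0,0], gripper=[-1,-1,-1])

```text
t: 14.45
eef_pos: [0.4862, -0.239, 0.1328]
tool_rot: [2.407, 2.013, -0.0]
force: [-3.1, -6.4, 11.4]
grip_width: 0.005
gripper_force: 5.7
```

Call:
jog_arm(offset=[[0,0,0.2],[0,0,0.4],[0,0,0.4]], roll=[0,0,0], gripper=[-1,-1,-1])

```text
t: 14.82
eef_pos: [0.4863, -0.2393, 0.129]
tool_rot: [2.407, 2.013, -0.001]
force: [-3.1, -8.7, 14.5]
grip_width: 0.007
gripper_force: 7.1
```

Call:
jog_arm(offset=[[0,0,0.2],[0,0,0.3],[0,0,0.3]], roll=[0,0,0], gripper=[-1,-1,-1])

```text
t: 15.2
eef_pos: [0.4863, -0.2398, 0.1263]
tool_rot: [2.406, 2.012, -0.001]
force: [-5.3, -11.3, 15.8]
grip_width: 0.005
gripper_force: 8.0
```

About 20 N: firm. Letting go and rising clear.

Call:
jog_arm(offset=[[0,0,-0.8],[0,0,-2],[0,0,-3.5],[0,0,-5],[0,0,-6],[0,0,-6],[0,0,-6]], roll=[0,0,0,0,0,0,0], gripper=[-1,-1,-1,-1,-1,-1,-1])

```text
t: 16.08
eef_pos: [0.4854, -0.2374, 0.1842]
tool_rot: [-2.41, -2.015, 0.0]
force: [-0.4, 0.1, 0.9]
grip_width: 0.008
gripper_force: 0.0
```

```bash
python3 look.py pics/s7.png
python3 - <<'E'
from h import *
im=ctrl.capture("wrist");cv2.imwrite("pics/w7.png",im)
s=ctrl.get_state();print(s["eef_pos"])
for b in blobs(im,"red",amin=400)+blobs(im,"yellow",(250,200,380,320),amin=40): print(np.round(b,1),plane("wrist",b[:2],.132))
E
```

```text
(np.float64(300.54545454545456), np.float64(249.36363636363637), 55)
16.125 [0.0276 0.0179 0.1723] 0.175375025563257
[ 0.4853 -0.2374  0.1841]
[ 320.7   81.8 1689.   292.   345.    47.   108. ] [ 0.5079 -0.1304  0.132 ]
[531.6 104.7 504.  516.  544.   93.  117. ] [ 0.6182 -0.1618  0.132 ]
[518.4 176.  454.  504.  531.  165.  188. ] [ 0.6104 -0.1989  0.132 ]
[317.4 240.4 343.  287.  346.  238.  243. ] [ 0.4908 -0.2161  0.132 ]
[316.  256.6 347.  287.  346.  254.  259. ] [ 0.4881 -0.2259  0.132 ]
[315.9 272.7 311.  288.  346.  270.  275. ] [ 0.4862 -0.2362  0.132 ]
```

View pics/s7.png

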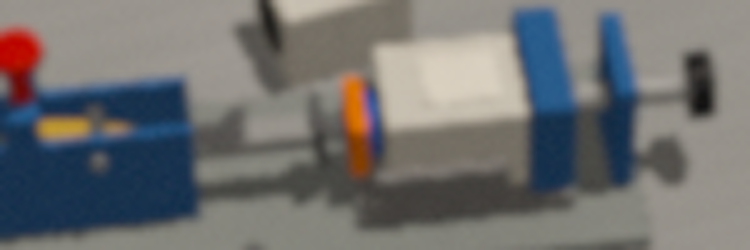

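The stopper is home, with the pad flush on its flange (crop ~(365,125)) and the ratchet holding; the trigger is back up. Now over the release.

Call:
jog_arm(offset=[[1.5,0,0],[4,0,0],[7,0.1,0],[9.5,0.1,0],[11,0.1,0],[11,0.1,0.8],[11,0.1,1.8],[11,0.1,2.5],[11,0.1,2.5],[11,0.1,2.5]], roll=[0,0,0,0,0,0,0,0,0,0], gripper=[-1,-1,-1,-1,-1,-1,-1,-1,-1,-1])

```text
t: 17.42
eef_pos: [0.5061, -0.1298, 0.1597]
tool_rot: [2.41, 2.015, 0.0]
force: [-0.5, -0.1, 0.3]
grip_width: 0.008
gripper_force: 0.0
```

Call:
jog_arm(offset=[[0,0,0.2],[0,0,0.4],[0,0,0.6],[0,0,0.7]], roll=[0,0,0,0], gripper=[-1,-1,-1,-1])

```text
t: 17.92
eef_pos: [0.5061, -0.1295, 0.153]
tool_rot: [2.41, 2.015, 0.0]
force: [-2.2, 0.9, 6.1]
grip_width: 0.004
gripper_force: 3.3
```

Call:
jog_arm(offset=[[0,0,0.2],[0,0,0.4],[0,0,0.6],[0,0,0.75],[0,0,0.75],[0,0,0.75],[0,0,0.75],[0,0,0.75],[0,0,0.75],[0,0,0.75],[0,0,0.75],[0,0,0.75]], roll=[0,0,0,0,0,0,0,0,0,0,0,0], gripper=[-1,-1,-1,-1,-1,-1,-1,-1,-1,-1,-1,-1])

```text
t: 19.42
eef_pos: [0.5062, -0.1295, 0.1452]
tool_rot: [2.41, 2.015, 0.0]
force: [1.5, 0.4, 4.9]
grip_width: 0.001
gripper_force: 2.2
```

```bash
python3 look.py pics/s8.png
```

```text
(np.float64(284.39622641509436), np.float64(250.0754716981132), 53)
19.475 [ 0.5222 -0.6963  3.8005] 3.898860102622923
```

View pics/s8.png

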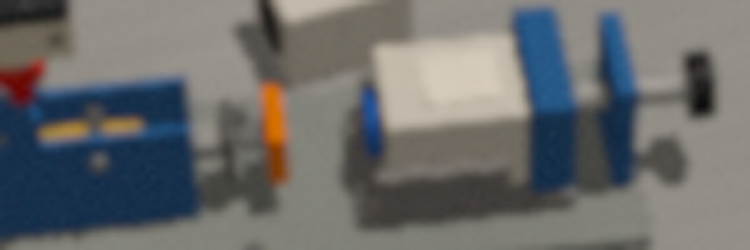

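The stopper stayed home (flange flush at (372,120)) and the jaw has sprung back. I'll hold a little longer to be sure it's fully back.

Call:
jog_arm(offset=[[0,0,0],[0,0,0],[0,0,0],[0,0,0],[0,0,0],[0,0,0],[0,0,0],[0,0,0]], roll=[0,0,0,0,0,0,0,0], gripper=[-1,-1,-1,-1,-1,-1,-1,-1])

```text
t: 20.48
eef_pos: [0.5061, -0.1295, 0.1452]
tool_rot: [2.41, 2.015, 0.0]
force: [2.3, -0.8, 4.2]
grip_width: 0.006
gripper_force: 2.2
```

```bash
python3 look.py pics/s9.png
```

```text
(np.float64(284.39622641509436), np.float64(250.0754716981132), 53)
20.525 [ 3.1141 -0.2036  4.4349] 5.4228919198238605
```

The jaw has settled fully back. Letting go and rising.

Call:
jog_arm(offset=[[0,0,-0.5],[0,0,-1.2],[0,0,-3],[0,0,-5],[0,0,-7],[0,0,-8],[0,0,-8],[0,0,-8],[0,0,-8]], roll=[0,0,0,0,0,0,0,0,0], gripper=[-1,-1,-1,-1,-1,-1,-1,-1,-1])

```text
t: 21.65
eef_pos: [0.5057, -0.1294, 0.2244]
tool_rot: [-2.409, -2.014, 0.001]
force: [0.5, -0.2, -0.3]
grip_width: 0.007
gripper_force: 0.0
```

```bash
python3 look.py pics/s10.png
python3 - <<'E'
from h import *
S=ctrl.capture("scene");A=cv2.imread("pics/scene0.png")
print(blobs(S,"red",(200,215,300,280)))
d=cv2.absdiff(S,A).max(2)>60; d[:, :]&=True
n,l,st,c=cv2.connectedComponentsWithStats(d.astype(np.uint8));print([(s.tolist()) for s in st[1:] if s[4]>25])
E
```

```text
(np.float64(284.39622641509436), np.float64(250.0754716981132), 53)
21.7 [-0.4435  0.5669 -0.5149] 0.8849670625739302
[(np.float64(232.5625), np.float64(235.3125), 64, np.int64(228), np.int64(237), np.int64(231), np.int64(239))]
[[56, 0, 64, 46, 1581], [164, 0, 26, 29, 476], [240, 0, 10, 18, 108], [262, 0, 47, 15, 524], [30, 5, 23, 19, 196], [5, 15, 27, 21, 175], [14, 28, 52, 65, 1818], [0, 37, 10, 22, 152], [267, 45, 44, 23, 694], [217, 55, 10, 10, 32], [184, 66, 19, 17, 252], [279, 80, 33, 25, 628], [12, 92, 31, 15, 146], [181, 94, 8, 9, 57], [192, 97, 14, 4, 29], [53, 99, 18, 9, 84], [180, 101, 32, 41, 1048], [260, 102, 29, 33, 630], [57, 113, 15, 16, 119], [2, 123, 40, 22, 269], [262, 141, 34, 41, 639], [184, 145, 10, 20, 121], [10, 168, 156, 74, 4849], [163, 180, 38, 12, 216], [216, 196, 39, 10, 129], [162, 210, 51, 83, 1714], [331, 234, 6, 20, 70], [302, 236, 5, 20, 63], [283, 242, 3, 15, 26], [286, 242, 15, 22, 138], [193, 297, 6, 8, 32]]
```

View pics/s10.png

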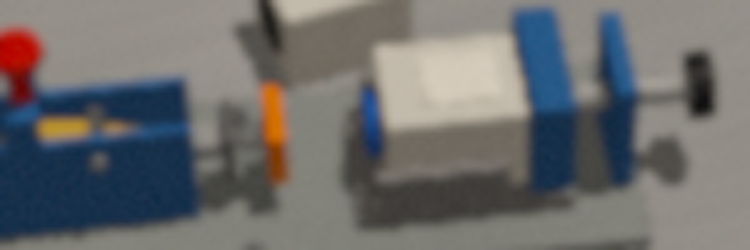

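The release is back up, the jaw is fully back, the stopper is flush in the cartridge and the tool is clear. Handing in.

```bash
python3 -c "
from station import ctrl
print(ctrl.finish_job())"
```

```text
the job is handed in; nothing more can be done
None
```

The job is handed in: the jaw pressed the stopper home, I let go of the trigger at about 20 N (1 N over the 19 N target, under the 22 N limit), the ratchet held it, and the release then sprang the jaw fully back; nothing in the pictures suggested a cracked cartridge or a touch anywhere but the paddle and release.

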